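# Fit the split clip on the lamp-arm pivot pin

### The job

Take the fork tool from its rest and use it to push the split clip along the guide channel onto the groove of the pivot pin until it snaps fully home. Push with feel: more than about 18 newtons on the clip bends it, and do not touch the clip with the gripper. Then lay the tool back in its rest as it lay before, leaving the other things on the bench where they are.

Things in the scene. Friction and masses are not known exactly. Their poses are not given: they have to be found in the camera images.
- pin_groove (a point): Groove of the upright steel pivot pin on the nest, a small fixed aluminium fixture; the point is on the pin axis, half-way up a seated clip, 52.5 mm above the bench. Axes: x = push direction, along the guide channel towards the pin; z up. Groove 14 mm diameter; the pin's 20 mm head covers 6.8 to 14.8 mm above the channel floor. A white link, flush with the floor, runs 51 mm beyond the pin.
- channel_end (a point): Middle of the open rear end of the nest's guide channel, on its floor (50 mm above the bench, 76 mm before the pin axis); axes as pin_groove. The channel is straight, 35 mm wide inside, with walls 6 mm high and 5.5 mm thick that reach just past the pin. Below it: pedestal 36 mm wide, foot plate 120 x 58 x 8 mm.
- clip_eye (a point): Centre of the eye of the loose dark-steel split clip, half-way up its 5 mm. It lies flat in the channel, 16 to 22 mm before the pin; x points out of its mouth to the pin, z up. Two springy jaws, 29 mm wide over all, end 9.4 mm ahead of the eye. They meet the groove with the eye some 13 mm off, resist up to about 8 to 11 N and snap over at some 6 mm; home, the eye is on the pin axis, stopped hard.
- clip_back (a point): Middle of the rear face of the clip's back bar, half-way up, 15 mm behind the eye; axes as clip_eye. The bar is 32 mm wide, 8 mm deep and 5 mm thick; the fork's prongs push on this face on both sides of a tail, 8 mm wide, that sticks out a further 8 mm backwards.
- tool_grip (a point): Grasp point of the loose fork tool (0.08 to 0.17 kg), on the handle axis near its balance point; axes: x along the handle to the fork, z up. Round black handle, 24 mm diameter, from 55 mm behind this point to 35 mm ahead, then a steel ferrule, 12.8 mm diameter, to 62 mm ahead. It lies level in its rest.
- ferrule (a point): Front end of the tool's ferrule, on the handle axis; axes as tool_grip. Out of it comes a thin cranked blade, clamped at a length that differs each time and is not measured: its two prong ends are 41 to 65 mm ahead of this point. The flat fork is 28 mm wide and 4 mm thick, its underside 10 mm below the handle axis; the slot between the prongs, 15 mm wide and 12 mm deep, goes over the clip's tail.
- rest_cradle (a point): Where tool_grip belongs when the tool is in its rest, 32 mm above the bench. The rest: fixed grey casting, base 130 x 50 x 10 mm, with two open vees, 12 mm thick and 38 mm wide: one centred 50 mm to the -x side (42 mm high, carries the shaft), one 37 mm to the +x side (34 mm high, carries the handle). The tool's fork points along this -x; z up.
- board: Bystander: small white circuit board 36 x 50 x 9 mm, on the robot's side of nest and rest; origin under its centre.
- lamp_cap: Bystander: white moulded cap 44 x 57 x 23 mm, behind nest and rest; origin under its centre.
- screwdriver: Bystander: small red screwdriver 166 mm long, 20 mm high, near the front edge on the right; origin under its centre.
- pen: Bystander: black-capped marker pen 133 mm long, 14 mm high, near the front edge on the left; origin under its centre.
There are look-alikes about, which are no part of the job. Leave any purple look-alike of the part that bears pin_groove alone.

How it is judged:
By the outcome, as a careful person would: the job done as asked, in the order asked, and still so for the second after the job is handed in, with the robot touching nothing.
It also fails if it takes over 58 s, if anything falls off the work surface, if the arm or the gripper's body presses on something with over 40 N, if the wrist force passes 120 N, or if a joint passes its speed limit or range.

### The arm

A 6-joint arm with a two-finger parallel gripper is mounted at the origin on a cart in front of the work surface, level with it; the furniture and walls round the work are solid. World frame = base frame: x ahead of the robot, y to its left, z up, the work surface at z = 0. Lengths are in m, angles in rad, forces in N, time in s.
With the tool pointing down it reaches from about 0.35 to 0.8 m from the base axis. Payload 7.3 kg.
Tool frame: the origin (TCP) lies between the finger pads; the fingertips stand 25 mm ahead of it and the grasp point (between the pads) lies 6 mm ahead of it (r.tip_extent is the distance from the TCP to the fingertips, in m); z points along the fingers, y is the line along which they close (so a half turn about z gives the same grasp; the last joint's range is limited). The gripper opens to 85 mm and grips with 20 to 120 N. Pads are 22 mm wide; open, the fingers measure 114 mm over their backs; the gripper's body (76 mm by 85 mm) begins 54 mm behind the grasp point. The pads swing forward as they close: fully open they stand 13 mm farther back than shut.
Start: joints at [1.104, 0.342, 1.524, -0, 1.275, -0.146], TCP at [0.166, 0.498, 0.256] pointing down, gripper open.
Joint ranges: [-2.53, 2.53], [-0.77, 2.02], [0.04, 2.7], [-1, 4.14], [0.28, 2.66], [-3.11, 3.11]. Speed limits (rad/s): [2.57, 2.57, 3.14, 3.14, 3.14, 3.14].

### API

Orientations are given as a unit quaternion [x, y, z, w].
In Python, from workcell import r, command_gripper, optics gives the robot as it stands. The module is installed in compiled form; this text tells all that it offers. Calls block until the motion is done:
- r.reach(position, orientation): joint-space move of the TCP to a pose.
- r.move_straight(position, orientation=None, speed=0.15, max_force=None): straight line of the TCP; orientation=None keeps the orientation; speed is the mean speed in m/s. With max_force (N) it stops when the force on the tool has changed by that much, and returns True; else False.
- r.movej(angles): joint-space move.
- command_gripper(opening, force=None): finger opening in m; force is the grip in N (None keeps the last); returns when the fingers have stopped.
- r.hold(seconds).
- r.solve_ik(position, orientation): joint angles nearest the present ones, or None.
- r.read_state(): the state.
- optics.get_image(name): name is "scene" or "top"; returns (picture, depth): 420x560x3 uint8, red, green, blue; 420x560 float32, m along the optical axis (not along the pixel's ray), 0 where there is no reading.
- optics.camera_model(name): a dict with "K" (3x3 intrinsics, pixels), "k1" (the pictures are not rectified: a ray, as slopes to the right and down, at radius r is drawn at 1 + k1 r^2 times it, then the intrinsics apply), "R" (3x3) and "t" (3): a world point X has camera coordinates R X + t. Camera axes: x right, y down, z forward; pixel columns grow to the right and rows downward; lengths in m; the calibration is good to about 2 mm. A picture is of the moment at which its call begins. camera_model takes no time and is no camera call.
A pose or a line that the arm cannot do raises r.PlanningError and nothing moves.
- r.finish_job(): hands the job in; it is judged then, once.
The state is a dict: "time_s": time; "joint_positions": joint angles; "dq": joint speeds; "tau": joint torques, N m; "eef_pos": TCP position; "eef_rot": TCP orientation; "contact_force": force on the tool from outside, world axes, zero at the start; "torque": the same for the moment, N m; "grip_width": finger opening in m; "grip_force": force on a finger pad.
Only numpy, scipy, OpenCV 4.12 (cv2) and the standard library are available. Lean on these libraries where they do the work, as an engineer would, in place of code of your own. Each camera call takes 0.05 s, during which the arm holds its last target. There are 200 camera calls.

## Working session

There is one attempt and no reset: what is moved stays moved. The work goes in short steps, each a Python script; the robot and the scene stay as the last script left them, time stands still between calls to the robot, and variables do not carry over. Pictures are saved under pics/ and viewed, at most 10 in all, crops included, and the job is handed in when it is done.

```bash
mkdir -p pics; cat > h.py <<'E'
import numpy as np, cv2
from workcell import r, command_gripper, optics
def snap(n,f):
    im,d=optics.get_image(n); cv2.imwrite(f'pics/{f}.png',im[:,:,::-1]); np.save(f'pics/{f}.npy',d); return im,d
def ray(n,u,v):
    m=optics.camera_model(n);K=np.array(m['K']);k=m['k1']
    xd=np.array([(u-K[0,2])/K[0,0],(v-K[1,2])/K[1,1]]);x=xd.copy()
    for _ in range(30): x=xd/(1+k*(x@x))
    R=np.array(m['R']);t=np.array(m['t'])
    return -R.T@t, R.T@np.array([x[0],x[1],1])
def atz(n,u,v,z):
    o,d=ray(n,u,v); return o+d*(z-o[2])/d[2]
def pix(n,X):
    m=optics.camera_model(n);K=np.array(m['K']);c=np.array(m['R'])@np.array(X)+np.array(m['t'])
    s=c[:2]/c[2]; s=s*(1+m['k1']*(s@s)); return K[0,0]*s[0]+K[0,2],K[1,1]*s[1]+K[1,2]
E
python3 - <<'E'
from h import *
for n in('scene','top'):
    snap(n,n+'0'); m=optics.camera_model(n); print(n,m)
s=r.read_state();print(s['time_s'],s['eef_rot'],s['contact_force'],r.tip_extent)
E
```

```text
scene {'K': array([[439.19030653,   0.        , 278.63355774],
       [  0.        , 439.19030653, 212.74593232],
       [  0.        ,   0.        ,   1.        ]]), 'k1': -0.08566274941345117, 'R': array([[-0.77941315, -0.62628107,  0.01694577],
       [-0.44597105,  0.53561242, -0.71709773],
       [ 0.44002837, -0.56647273, -0.69676659]]), 't': array([0.4706992 , 0.16640389, 0.86078178])}
top {'K': array([[397.43619166,   0.        , 283.17240732],
       [  0.        , 397.43619166, 212.66295328],
       [  0.        ,   0.        ,   1.        ]]), 'k1': 0.008093126091920276, 'R': array([[ 0.01345697, -0.99983308,  0.01235836],
       [-0.99117334, -0.01496858, -0.13172452],
       [ 0.13188752, -0.01047667, -0.99120932]]), 't': array([0.1880864 , 0.48752527, 0.90058992])}
0.1 [ 1.59713050e-01  9.87163261e-01 -6.32337365e-04 -1.93274639e-04] [ 0.01550703 -0.41429993  0.71877432] 0.025
```

View pics/top0.png

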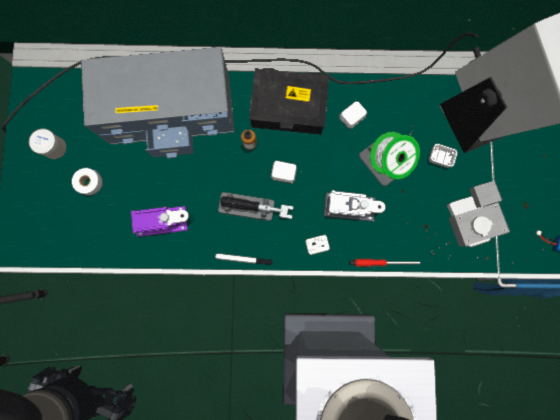

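View pics/scene0.png

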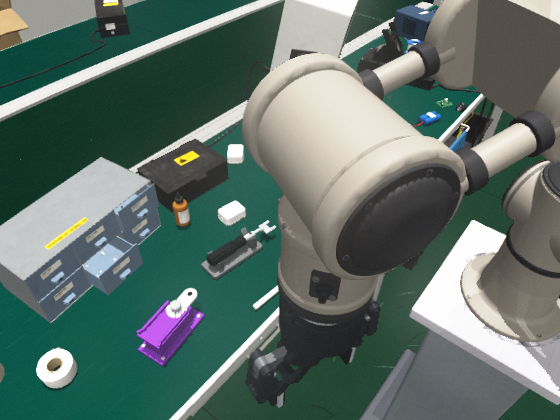

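The top view shows the rest and tool at about (250,206), the nest at (352,205) with its pin to the right, and the purple decoy at (160,220). The scene view is blocked by the arm. I'll enlarge the top view.

```bash
python3 - <<'E'
import cv2
im=cv2.imread('pics/top0.png')
a=cv2.resize(im[185:230,212:302],None,fx=8,fy=8,interpolation=cv2.INTER_CUBIC)[:300]
b=cv2.resize(im[187:224,315:395],None,fx=8,fy=8,interpolation=cv2.INTER_CUBIC)
import numpy as np
o=np.zeros((600,720,3),np.uint8);o[:300,:720]=a;o[304:600,:640]=b
cv2.imwrite('pics/crop0.png',o)
E
```

```text
(no output)
```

View pics/crop0.png

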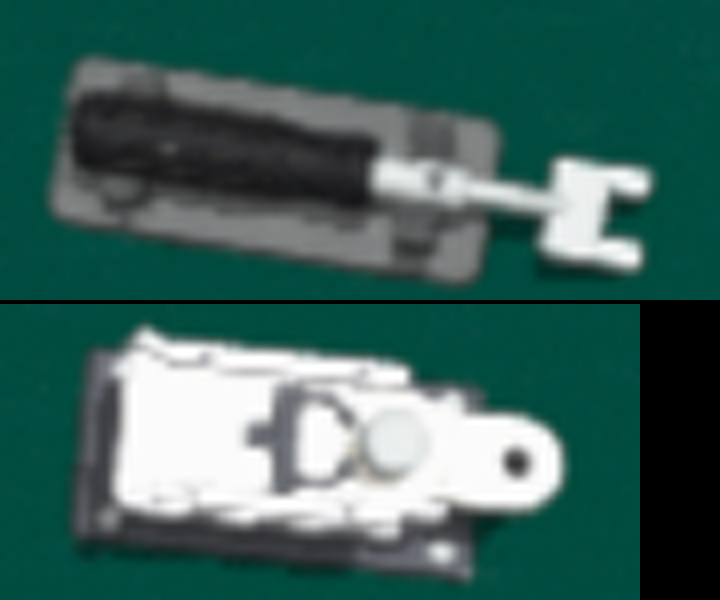

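```bash
python3 - <<'E'
from h import *
A=lambda x,y,z:atz('top',212+(x+.5)/8-.5,185+(y+.5)/8-.5,z)
B=lambda x,y,z:atz('top',315+(x+.5)/8-.5,187+(y-304+.5)/8-.5,z)
for n,p in dict(hrear=A(73,131,.032),hfront=A(372,178,.032),fer=A(465,187,.032),p1=A(648,184,.026),p2=A(640,253,.026),
 pin=B(395,440,.0648),hole=B(517,462,.05),linkend=B(564,466,.05),tail=B(248,433,.055),bar1=B(278,386,.055),bar2=B(274,490,.055),barm=B(277,437,.055),
 wu0=B(145,335,.056),wu1=B(410,366,.056),rear=B(113,424,.05),ft1=B(80,540,.008),ft2=B(470,575,.008),
 rb1=A(52,212,.01),rb2=A(475,282,.01),rb3=A(78,60,.01),rb4=A(500,122,.01)).items(): print(n,p.round(4))
d=np.load('pics/top0.npy');m=optics.camera_model('top')
def dep(u,v):
    o,dr=ray('top',u,v);return (o+dr*d[v,u])
for u,v in [(236,203),(249,205),(364,204),(336,210),(380,205),(350,203),(240,230)]: print(u,v,dep(u,v).round(4))
E
```

```text
hrear [0.5102 0.342  0.032 ]
hfront [0.4976 0.2541 0.032 ]
fer [0.4954 0.2268 0.032 ]
p1 [0.498 0.173 0.026]
p2 [0.4774 0.1751 0.026 ]
pin [0.5039 0.0123 0.0648]
hole [ 0.5004 -0.0261  0.05  ]
linkend [ 0.4994 -0.0396  0.05  ]
tail [0.5069 0.0524 0.055 ]
bar1 [0.5207 0.0437 0.055 ]
bar2 [0.4905 0.0451 0.055 ]
barm [0.5058 0.0441 0.055 ]
wu0 [0.5348 0.082  0.056 ]
wu1 [0.5269 0.0058 0.056 ]
rear [0.5097 0.0905 0.05  ]
ft1 [0.4811 0.0952 0.008 ]
ft2 [ 0.4723 -0.022   0.008 ]
rb1 [0.4891 0.3507 0.01  ]
rb2 [0.4699 0.2238 0.01  ]
rb3 [0.5354 0.3445 0.01  ]
rb4 [0.5185 0.2172 0.01  ]
236 203 [0.5042 0.3048 0.0425]
249 205 [0.4997 0.2745 0.0443]
364 204 [0.5029 0.0122 0.0651]
336 210 [0.4892 0.0748 0.0574]
380 205 [ 0.5037 -0.0283  0.0489]
350 203 [0.5061 0.0424 0.0561]
240 230 [ 0.4455  0.2982 -0.0019]
```

```bash
cat >> h.py <<'E'
from math import *
def Q(th): return [cos(th/2),sin(th/2),0,0]
def cf(): 
    s=r.read_state(); return s['time_s'],np.round(s['eef_pos'],4),np.round(s['contact_force'],2),np.round(s['torque'],3),round(s['grip_width'],4),round(s['grip_force'],1)
G=np.array([.5025,.288]); TH=atan2(-.990,-.141)
E
python3 - <<'E'
from h import *
for th in (TH,TH+pi):
    print(th,r.solve_ik([*G,.16],Q(th)))
th=min((TH,TH+pi),key=lambda t:abs(r.solve_ik([*G,.16],Q(t))[5]))
r.reach([*G,.12],Q(th)); print(cf())
print(r.move_straight([*G,.038],speed=.08,max_force=10)); print(cf())
command_gripper(.024-.004,60); print(cf())
print(r.move_straight([*G,.075],speed=.05)); print(th,cf())
snap('scene','scene1');snap('top','top1')
E
```

```text
-1.7122691132870542 [ 3.88134993e-01  5.28939233e-01  1.50572748e+00 -4.44089210e-16
  1.10692594e+00 -2.61198487e+00]
1.429323540302739 [ 3.88134993e-01  5.28939233e-01  1.50572748e+00 -4.44089210e-16
  1.10692594e+00  5.29607779e-01]
(1.65, array([0.502 , 0.289 , 0.1205]), array([0.2 , 1.1 , 0.04]), array([0.015, 0.032, 0.027]), 0.0855, 0.0)
False
(2.825, array([0.5029, 0.2882, 0.0385]), array([-0.47,  0.1 ,  0.1 ]), array([-0.027,  0.01 ,  0.035]), 0.0854, 0.0)
(3.425, array([0.5028, 0.288 , 0.0383]), array([-0.09, -0.29,  2.52]), array([-0.061, -0.003, -0.035]), 0.0222, 58.6)
False
1.429323540302739 (4.3167, array([0.5023, 0.2879, 0.0748]), array([-0.51,  0.08, -0.33]), array([-0.008, -0.04 ,  0.035]), 0.0223, 58.7)
```

View pics/scene1.png

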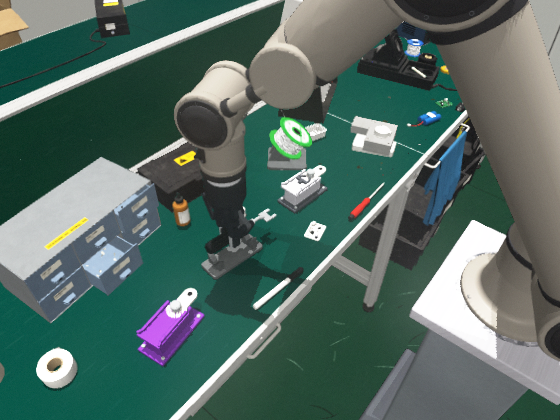

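The tool is gripped and lifted level, with the fork visible at (265,215). The nest at (302,187) is now in full view. I'll hover the fork behind the clip's tail and compare it with the nest in both cameras.

```bash
cat >> h.py <<'E'
C=np.array([-.085,-.996]);C/=np.linalg.norm(C); PIN=np.array([.5035,.0123]); THC=atan2(C[1],C[0])+pi
E
python3 - <<'E'
from h import *
p=PIN-(.054+.116)*C
r.move_straight([*p,.0913],Q(THC),speed=.1); print(cf())
snap('scene','scene2');snap('top','top2')
a=cv2.imread('pics/top2.png')[187:224,315-35:395-5];b=cv2.imread('pics/scene2.png')[155:215,255:335]
a=cv2.resize(a,None,fx=7,fy=7,interpolation=cv2.INTER_CUBIC);b=cv2.resize(b[:,:],None,fx=7,fy=5.6,interpolation=cv2.INTER_CUBIC)
o=np.zeros((600,770,3),np.uint8);o[:a.shape[0],:a.shape[1]]=a;o[262:598,:560]=b
cv2.imwrite('pics/crop2.png',o);print(a.shape)
E
```

```text
(5.65, array([0.5178, 0.1821, 0.0912]), array([-0.24, -0.44, -0.34]), array([-0.051, -0.028,  0.001]), 0.0221, 58.7)
(259, 770, 3)
```

View pics/crop2.png

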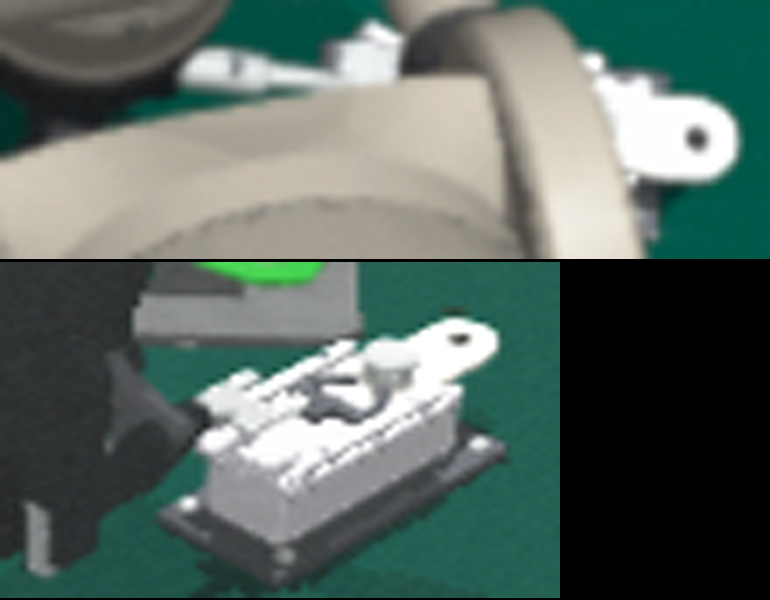

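The top view is hidden by the arm. The scene view shows the fork over the rear of the channel, around crop (250,405), white on white, so I'll overlay the predicted outlines.

```bash
python3 - <<'E'
from h import *
im=cv2.imread('pics/scene2.png');u0,v0,S=272,158,12
o=cv2.resize(im[v0:v0+48,u0:u0+62],None,fx=S,fy=S,interpolation=cv2.INTER_CUBIC)
g=cv2.convertScaleAbs(o.astype(np.float32)**1.0); lut=(255*(np.arange(256)/255.)**2.5).astype(np.uint8);o=cv2.LUT(o,lut)
c=C;n=np.array([-C[1],C[0]])
s=r.read_state();e=s['eef_pos'];print(e)
def P(x,y,z,base): 
    q=base+c*x+n*y; u,v=pix('scene',[*q,z]); return int((u-u0+.5)*S),int((v-v0+.5)*S)
E=np.array(e[:2]);zt=e[2]-.0063-.006
fork=[(.116,.014),(.116,.0075),(.104,.0075),(.104,-.0075),(.116,-.0075),(.116,-.014),(.096,-.014),(.096,.014)]
cv2.polylines(o,[np.array([P(x,y,zt,E) for x,y in fork])],True,(0,0,255),1)
for y in(.0175,-.0175,.023,-.023): cv2.line(o,P(-.076,y,.056,PIN),P(.005,y,.056,PIN),(255,0,0),1)
cv2.polylines(o,[np.array([P(.01*cos(t),.01*sin(t),.0648,PIN) for t in np.linspace(0,6.28,30)])],True,(0,200,0),1)
clip=[(-.032,.016),(-.032,.004),(-.04,.004),(-.04,-.004),(-.032,-.004),(-.032,-.016)]
cv2.polylines(o,[np.array([P(x,y,.055,PIN) for x,y in clip])],False,(0,200,200),1)
cv2.imwrite('pics/ov2.png',o);print(o.shape)
E
```

```text
[0.51778227 0.18220603 0.09118417]
(576, 744, 3)
```

View pics/ov2.png

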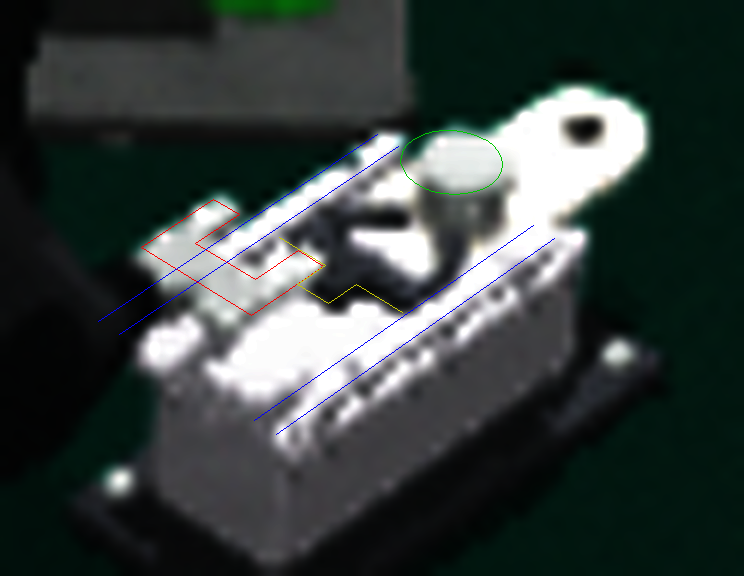

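```bash
python3 - <<'E'
from h import *
f=lambda x,y,z:atz('scene',272+x/12-.5,158+y/12-.5,z).round(4)[:2]
h=f(583,128,.05);p=f(465,160,.0648);w0=f(277,445,.056);w1=f(587,238,.056);s0=f(119,482,.010);s1=f(619,352,.010);e0=f(290,572,.008)
print(h,p,w0,w1,s0,s1)
for a,b in((p,h),(w0,w1)): d=b-a;print(d, d[0]/d[1], np.linalg.norm(d))
print('wall edge to pin perp', [(w-p)@np.array([-C[1],C[0]]) for w in(w0,w1)], [(w-p)@C for w in(w0,w1)])
# depth-based head blob in top0
d=np.load('pics/top0.npy');pts=[]
for v in range(195,215):
  for u in range(355,375):
    o,dr=ray('top',u,v);q=o+dr*d[v,u]
    if q[2]>.0605:pts.append(q)
print(len(pts),np.mean(pts,0))
for n in ('scene','top'):
  d=np.load(f'pics/{"scene2" if n=="scene" else "top0"}.npy');w=[]
  for v in range(150,215):
   for u in range(270,400):
    o,dr=ray(n,u,v);q=o+dr*d[v,u]
    if .045<q[2]<.0515 and -.05<q[1]<-.018 and .47<q[0]<.53: w.append(q)
  w=np.array(w);print(n,len(w),w.mean(0),w.min(0),w.max(0))
E
```

```text
[ 0.4997 -0.0293] [0.5019 0.0101] [0.4851 0.0923] [0.4754 0.0051] [0.5322 0.079 ] [ 0.4785 -0.0174]
[-0.0022 -0.0394] 0.055837563451777546 0.03946137351892354
[-0.0097 -0.0872] 0.11123853211009159 0.08773784816144056
wall edge to pin perp [np.float64(-0.023728806791540533), np.float64(-0.02597886084914357)] [np.float64(-0.08047374558357365), np.float64(0.007235246297178588)]
63 [0.50108583 0.01529225 0.07910852]Traceback (most recent call last):
  File "<stdin>", line 18, in <module>
  File "h.py", line 6, in ray
    m=optics.camera_model(n);K=np.array(m['K']);k=m['k1']
ValueError: time passes only in moves, steps and waits
```

```bash
cat >> h.py <<'E'
C=np.array([-.09,-.996]);C/=np.linalg.norm(C); PIN=np.array([.5015,.0105]); THC=atan2(C[1],C[0])+pi
def at(s,z,n=0): 
    p=PIN-(s+.116)*C+n*np.array([-C[1],C[0]]); return [*p,z]
E
python3 - <<'E'
from h import *
r.move_straight(at(.049,.0913),Q(THC),speed=.06); r.hold(.3); print(cf())
print(r.move_straight(at(.049,.075),speed=.06))
print(r.move_straight(at(.049,.0645),speed=.015,max_force=3)); print(cf())
snap('scene','scene3')
im=cv2.imread('pics/scene3.png');u0,v0,S=272,158,12
o=cv2.resize(im[v0:v0+48,u0:u0+62],None,fx=S,fy=S,interpolation=cv2.INTER_CUBIC)
o=cv2.LUT(o,(255*(np.arange(256)/255.)**2.5).astype(np.uint8));cv2.imwrite('pics/ov3.png',o)
E
```

```text
(6.3167, array([0.5164, 0.1749, 0.0913]), array([-0.46, -0.09, -0.77]), array([0.003, 0.053, 0.016]), 0.0223, 58.7)
False
False
(7.5917, array([0.5164, 0.1749, 0.0647]), array([-0.  ,  1.32,  1.38]), array([-0.08 ,  0.126, -0.07 ]), 0.0224, 58.7)
```

View pics/ov3.png

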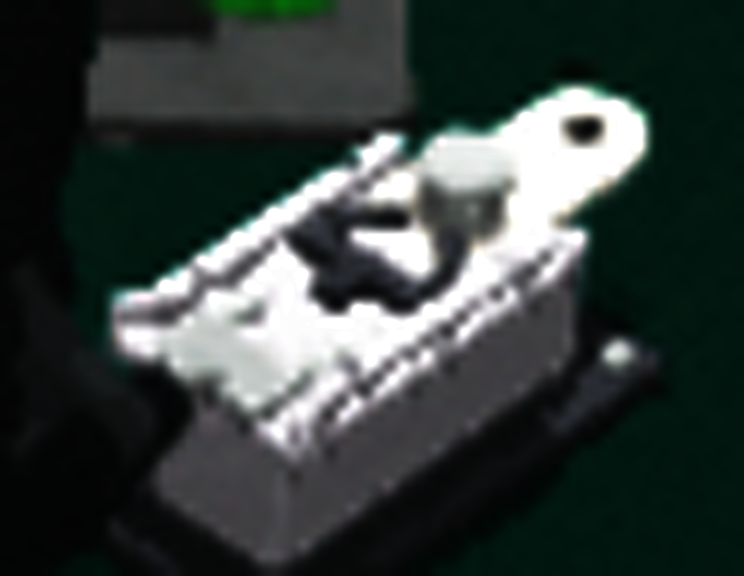

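The fork lies inside the channel just behind the tail, roughly centred, with light floor contact. I'll raise it slightly and push slowly with a force limit.

```bash
python3 - <<'E'
from h import *
r.move_straight(at(.049,.0657),speed=.02); r.hold(.2); print(cf())
print(r.move_straight(at(.037,.0657),speed=.03,max_force=6)); print(cf())
e=np.array(r.read_state()['eef_pos'])
print(r.move_straight(at(.011,.0657),speed=.009,max_force=13)); 
for i in range(2):
    c=cf(); print(c,'s=',(PIN-c[1][:2])@C-.116); r.hold(.1)
snap('scene','scene4')
im=cv2.imread('pics/scene4.png');u0,v0,S=272,158,12
o=cv2.resize(im[v0:v0+48,u0:u0+62],None,fx=S,fy=S,interpolation=cv2.INTER_CUBIC)
o=cv2.LUT(o,(255*(np.arange(256)/255.)**2.5).astype(np.uint8));cv2.imwrite('pics/ov4.png',o)
E
```

```text
(8.0917, array([0.5164, 0.1748, 0.0657]), array([-0.8 ,  0.94, -0.4 ]), array([-0.027, -0.049,  0.013]), 0.0219, 58.7)
False
(8.6417, array([0.5152, 0.1626, 0.0657]), array([ 0.03, -0.58, -0.27]), array([-0.071, -0.052, -0.025]), 0.0226, 58.7)
True
(10.9417, array([0.5134, 0.1412, 0.0658]), array([0.9 , 3.25, 0.15]), array([ 0.344, -0.148, -0.004]), 0.0226, 58.7) s= 0.015240588266614383
(11.0417, array([0.5134, 0.1412, 0.0657]), array([0.06, 2.96, 0.38]), array([ 0.378, -0.133,  0.026]), 0.0223, 58.7) s= 0.015240588266614383
```

View pics/ov4.png

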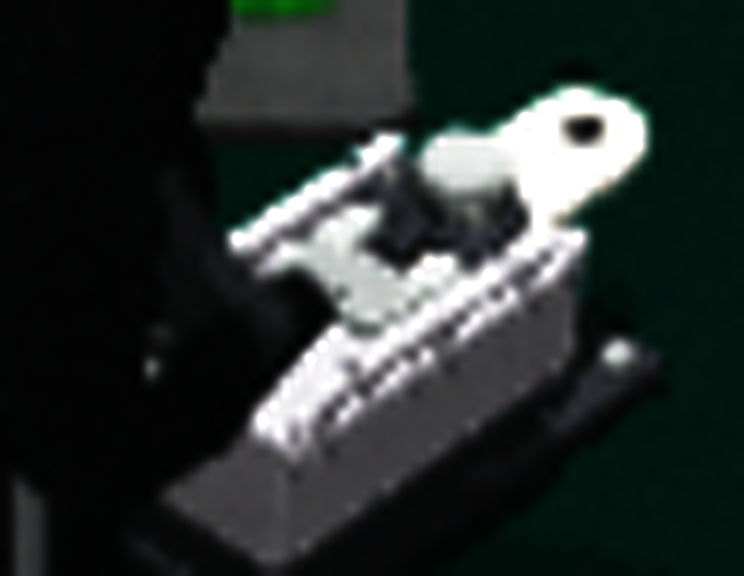

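The fork is seated against the back bar and the clip's jaws surround the pin below its head at (465,165). The stop came at s = 15.2 mm, where home is expected at 15. I'll back off, nudge once more to confirm the hard stop, then withdraw and look.

```bash
python3 - <<'E'
from h import *
r.move_straight(at(.018,.0657),speed=.02); r.hold(.2); print(cf())
print(r.move_straight(at(.011,.0657),speed=.008,max_force=13)); 
c=cf(); print(c,'s=',(PIN-c[1][:2])@C-.116)
r.move_straight(at(.040,.0657),speed=.04)
r.move_straight(at(.042,.095),speed=.08);print(cf())
r.move_straight([*(G-.01*C),.095],Q(TH+pi),speed=.15);print(cf())
snap('scene','scene5');snap('top','top5')
im=cv2.imread('pics/scene5.png');S=10
o=cv2.resize(im[158:206,285:335],None,fx=S,fy=S,interpolation=cv2.INTER_CUBIC)
o=cv2.LUT(o,(255*(np.arange(256)/255.)**2.5).astype(np.uint8))
q=cv2.resize(im[195:285,195:285],None,fx=3,fy=3,interpolation=cv2.INTER_CUBIC)
w=np.zeros((480,790,3),np.uint8);w[:,:500]=o;w[:270,510:780]=q
cv2.imwrite('pics/ov5.png',w)
E
```

```text
(11.6833, array([0.5133, 0.1439, 0.0656]), array([-0.35, -0.04, -0.06]), array([-0.059,  0.074, -0.036]), 0.0224, 58.7)
True
(12.3083, array([0.5135, 0.1412, 0.0659]), array([-0.12,  2.93,  0.26]), array([ 0.369, -0.061,  0.014]), 0.0224, 58.7) s= 0.015249587744659801
(13.6, array([0.5156, 0.1677, 0.0951]), array([-0.51, -0.03, -0.91]), array([-0.001, -0.031,  0.01 ]), 0.0223, 58.7)
(14.625, array([0.5034, 0.2973, 0.0948]), array([-0.13, -0.63, -0.95]), array([-0.001, -0.053,  0.056]), 0.0222, 58.7)
```

View pics/ov5.png

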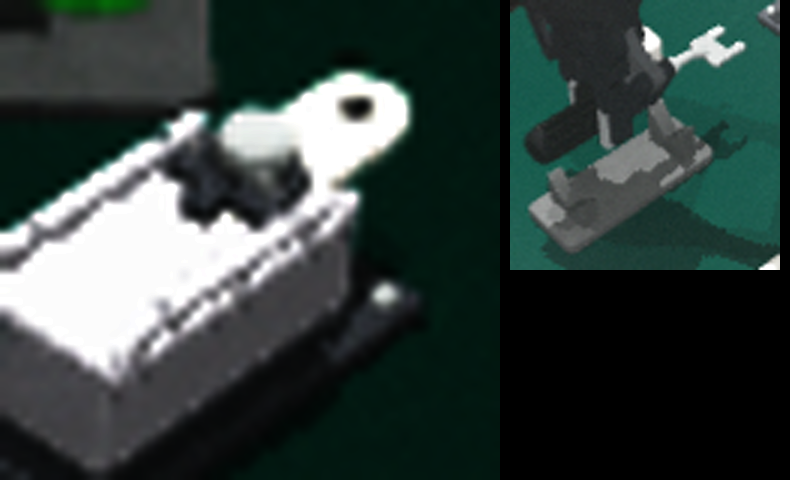

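The clip is around the groove, with the bar tucked up to the pin head, and the stop repeated at the same place, so it is home. The tool is level above the rest, so I'll lay it back.

```bash
python3 - <<'E'
from h import *
r.move_straight([*G,.08],Q(TH+pi),speed=.06);r.hold(.2);print(cf())
print(r.move_straight([*G,.05],speed=.05,max_force=8))
print(r.move_straight([*G,.0382],speed=.02,max_force=5));print(cf())
command_gripper(.085);r.hold(.2);print(cf())
r.move_straight([*G,.15],speed=.08)
r.movej([1.104,.342,1.524,0,1.275,-.146]);print(cf())
snap('scene','scene6');snap('top','top6')
im=cv2.imread('pics/top6.png');i0=cv2.imread('pics/top0.png')
f=lambda x:cv2.resize(x[185:230,212:302],None,fx=6,fy=6,interpolation=cv2.INTER_CUBIC)
n=cv2.resize(im[160:270,300:395],None,fx=2.2,fy=2.45)
w=np.zeros((550,790,3),np.uint8);w[:270,:540]=f(i0);w[275:545,:540]=f(im);w[:n.shape[0],550:550+n.shape[1]]=n
cv2.imwrite('pics/ov6.png',w)
E
```

```text
(15.375, array([0.5027, 0.2882, 0.0802]), array([ 0.34,  0.27, -0.39]), array([0.066, 0.01 , 0.041]), 0.0222, 58.7)
False
True
(16.7333, array([0.5027, 0.2879, 0.0383]), array([-0.03, -0.95,  4.93]), array([-0.026,  0.008, -0.055]), 0.0221, 59.4)
(17.5667, array([0.5022, 0.2877, 0.0377]), array([-1.  , -0.08,  0.08]), array([0.008, 0.006, 0.025]), 0.0852, 0.0)
(20.6417, array([0.1664, 0.4981, 0.256 ]), array([-0.03, -0.64, -1.09]), array([-0.012, -0.017,  0.002]), 0.0851, 0.0)
```

View pics/ov6.png

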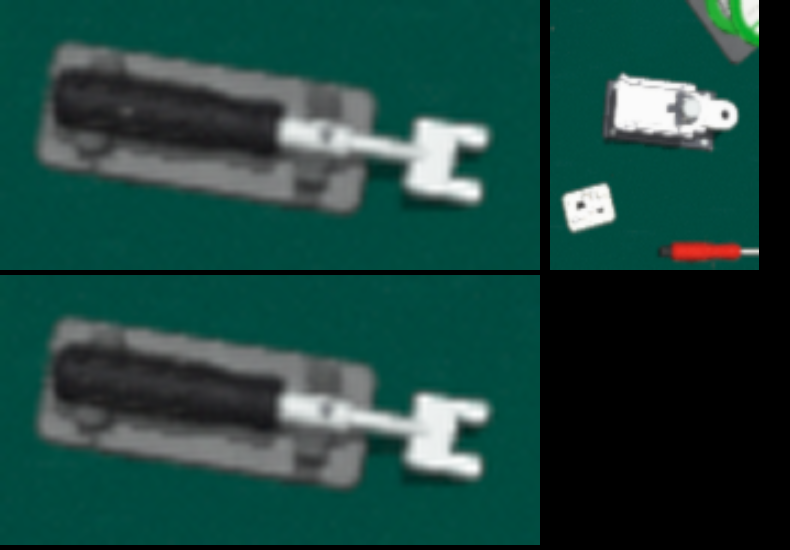

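The tool lies as it did before (fork at about (450,160) in both crops, before and after). The clip is tucked at the pin and the bystanders in view have not moved.

```bash
python3 -c "
from h import *
print(r.finish_job())"
```

```text
the job is handed in; nothing more can be done
None
```

The clip is snapped home on the pin (two pushes, each cut off at 13 N, stopped at the same place), the fork tool is back in its rest as it lay, and the job was handed in at about 21 s.

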